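# Hook the tray of blanks into its bay and lock it

### The job

Hook behind the far lip of the tray of wooden blanks and drag it along the bench towards the robot, between the two wooden cheeks, until it presses square against the rubber pad of the stop: lean on it there for a moment with about 10 N, never more than 15 N. Then let go of it, leaving it touching the pad, and swing the wooden turn-button fully across behind it. Keep the tray flat on the bench and do not disturb the glue bottle, the sanding block or the screwdriver.

Things in the scene. Friction and masses are not known exactly. Their poses are not given: they have to be found in the camera images.
- tray: Open plywood tray 110 (its x) x 130 (y) x 45 mm high, walls 6 mm, packed with wooden blanks that belong to it, up to 9 mm below the rim, against the far wall too; 0.45 to 0.9 kg, loose on the bench. Origin: centre of its underside; x points to the far wall, away from the robot within about 0.4 rad, z up. Friction with the bench is unknown (drag a few N).
- far_lip (a point): Middle of the far wall's outer face at the rim: 55 mm along the tray's x from its origin, 45 mm above the bench. The outer face is plain and upright; a fingertip goes down behind it.
- bay: Wooden battens screwed to the bench: an open bay for the tray. Origin: at bench level on its centre line, at the foremost place that the stop's pad can be set to; x points out of the mouth (away from the robot within 0.2 rad), y to its left, z up. Home, the tray's axes are parallel to the bay's and its origin lies at x = 35 to 55 mm, as the pad is set.
- mouth (a point): Middle of the bay's mouth at bench level: 85 mm along the bay's x. The two cheeks (30 mm high) stand 69 mm either side of the x axis, parallel to it up to x = 50 mm, then flare outwards by 0.52 rad up to the mouth, to lead the tray in.
- stop: Fixed stop block with a black rubber pad on two screws: 90 mm wide, 8 to 34 mm above the bench. Origin and axes are the bay's, not the pad's: the pad's free face has been screwed to somewhere between x = 0 and x = -20 mm, which is not measured and must be felt. The pad yields by about 1 mm per 8 N, at most 5 mm; its setting does not move.
- turn_button (a joint): Wooden turn-button, a bar 18 mm wide reaching 85 mm from its pivot, 30 to 44 mm above the bench. 0: it points along the bay's x; grows clockwise seen from above; 1.57, its end stop: fully across, along the bay's -y behind the tray. Starts between -0.45 and 0, out of the way. Stiff (about 1 N at the peg), stays where left. Clears a tray that is home by 3 mm or more; a tray too far out blocks it.
- pivot (a point): Pivot of the turn-button, at the top of the bar, 44 mm above the bench; at x = 122, y = 110 mm of the bay, on a fixed post 30 mm square and 29 mm high.
- peg (a point): Centre of the upright wooden peg on the turn-button, 14 mm thick, from 44 to 74 mm above the bench, 60 mm from the pivot along the bar; for pushing the button round.
- glue: Bystander: white glue bottle, 56 mm thick, 150 mm tall, to the right. Origin: centre of its foot.
- sander: Bystander: cork sanding block 110 x 65 x 28 mm, to the right. Origin: centre of its underside.
- driver: Bystander: screwdriver lying to the left. Origin: under its middle.
Things that resemble listed ones, but are neither listed nor needed, are in the scene too. Leave any green look-alike of the stop alone.

How it is judged (in metres and radians):
On the way, in this order (a step that is already met when the one before it is completed fails the run):
1. the tray is dragged home and leans square against the stop's pad with at least 5 N (contact force between tray and stop above 5 N and angle between the x axis of tray and the x axis of bay, either way round below 0.06 rad and value of joint turn_button below 0.6 rad), for 0.3 s.
2. the turn-button is swung fully across behind the tray (value of joint turn_button above 1.42 rad), for 0.2 s.
At the end, for the whole second after the job is handed in: The tray stands flat in the bay, square to it within 0.06 rad, still touching the stop's pad, at rest; the turn-button is across behind it (beyond 1.42 rad) (x of tray in the frame of bay between 0.03 and 0.058 m and y of tray in the frame of bay between -0.01 and 0.01 m and angle between the x axis of tray and the x axis of bay, either way round below 0.06 rad and angle between tray's own z axis and vertical below 0.05 rad and value of joint turn_button above 1.42 rad and linear speed of tray below 0.01 m/s and contact force between tray and stop above 0.2 N).
It fails at once if the tray presses on the stop's pad with more than 15 N (contact force between tray and stop above 15 N).
It fails at once if the tray is tipped or lifted off the bench (angle between tray's own z axis and vertical above 0.15 rad or height (world z) of tray above 0.012 m).
It fails at once if a bystander is disturbed (distance of any of glue, sander, driver from where it was at the start of the episode above 0.02 m).
It also fails if it takes over 67 s, if anything falls off the work surface, if the arm or the gripper's body presses on something with over 40 N, if the wrist force passes 120 N, or if a joint passes its speed limit or range.

### The arm

A 6-joint arm with a two-finger parallel gripper is mounted at the origin on the work surface. World frame = base frame: x ahead of the robot, y to its left, z up, the work surface at z = 0. Lengths are in mm, angles in degrees, forces in N, time in s.
With the tool pointing down it reaches from about 300 to 850 mm from the base axis. Payload 4.2 kg.
Tool frame: the origin (TCP) lies between the finger pads; the fingertips stand 22 mm ahead of it and the grasp point (between the pads) lies 3 mm ahead of it; z points along the fingers, y is the direction in which the jaws open and shut (so a half turn about z gives the same grasp; the last joint's range is limited). The gripper opens to 91 mm and grips with 3 to 60 N. Pads are 32 mm wide; open, the fingers measure 118 mm over their backs; the gripper's body (76 mm by 178 mm) begins 60 mm behind the grasp point.
Start: joints at [74.198, 18.312, 89.639, -0, 72.044, -1.146], TCP at [145.487, 556.304, 235.976] pointing down, gripper open.
Joint ranges: [-177.97, 177.97], [-48.28, 115.42], [12.27, 149.76], [-77.06, 257.06], [2.81, 150.46], [-146.56, 146.56]. Speed limits (degrees/s): [147.25, 147.25, 180, 180, 180, 180].

### API

Orientations are given as [roll, pitch, yaw] about the fixed x, y, z axes, in that order (R = Rz(yaw) Ry(pitch) Rx(roll)).
In Python, from workcell import * gives the robot as it stands.
- The arm moves only by the shell command python3 -m jog 'ROWS' [OPENING] [FORCE]. ROWS is text: rows parted by semicolons, each of 6 numbers parted by spaces: the shift along the tool's x, y, z in units of 0.5 m (1.0 is 0.5 m), then the turn, a rotation vector about the tool's x, y, z in units of pi/2 rad (1.0 is pi/2 rad). A call has 1 to 20 rows; each row is the pose to reach, as a shift and turn from the pose measured when the call began, along the tool's axes at that moment; what a row does not reach only later rows make up. A row lasts 1/12 s, in which the tool goes at most 41.7 mm and 7.16 degrees, less where a joint would pass 70% of its speed; a pose out of reach is approached as far as the arm can. A call with a number of a shift or a turn outside -1 to 1 is refused whole. A call with a gripper value outside its range is refused whole. OPENING is the opening, from -1 (shut) to 1 (fully open), set as the call begins (- or left out, the last holds). The fingers move at their own pace and stop on an object; FORCE is the grip in N (left out, the last holds). Time passes only in rows, so rows that repeat a pose let the fingers close. It gives the time, the measured TCP pose, the force and the opening at its end, in the units of the state.
- state(): the state, without advancing time (a new reading comes with each control period).
- grab_frame(name): name is "side" or "top"; returns the picture (480x640x3 uint8, red, green, blue); there is no depth.
- calibration(name): a dict with "mtx" (3x3 intrinsics, pixels), "rvec" (rotation vector, rad) and "tvec" (3), from world to camera coordinates, as OpenCV has them. Camera axes: x right, y down, z forward; pixel columns grow to the right and rows downward; lengths in mm; the calibration is good to about 2 mm. A picture is of the moment at which its call begins. calibration takes no time and is no camera call.
- job_done(): hands the job in, once; it reports no verdict.
Trained networks look in the newest picture that a camera, given by its name, has taken for a name from the list of things; names that differ only in an ending like _2 or _b are one class to them, and where a whole thing is asked for, a point or a joint stands for the part that bears it (a point fixed in the world has none). Each returns a list of dicts, best first, with "confidence" (0 to 1); they miss things now and then, are a little off and sometimes report something else, mostly with a low value. They report only what shows in the picture. A call takes as long as a camera call. They do not tell look-alikes from the thing itself.
- spot_in(query, camera): "rect" ([left, top, right, bottom] in pixels, round what is visible of it).
- tip_of(query, camera): "location" ([column, row] in pixels: a listed point, or the origin of a listed thing).
The state is a dict: "time_s": time; "qpos": joint angles; "qvel": joint speeds; "effort": joint torques, N m; "ee_pos": TCP position; "ee_rot": TCP orientation; "force": force on the tool from outside, world axes, zero at the start; "torque": the same for the moment, N m; "gripper_width": finger opening in mm.
Only numpy, scipy, OpenCV 4.12 (cv2) and the standard library are available. Lean on these libraries where they do the work, as an engineer would, in place of code of your own. Each camera call takes 0.05 s, during which the arm holds its last target. There are 200 camera calls.

## Working session

There is one attempt and no reset: what is moved stays moved. The work goes in short steps, Python scripts to look and compute and a shell command to move; the robot and the scene stay as the last step left them, time stands still between calls to the robot, and variables do not carry over. Pictures are saved under pics/ and viewed, about 8 in all and at most 12, crops included, and the job is handed in when it is done.

```bash
ls; mkdir -p pics
python3 - <<'E'
from workcell import *
import cv2
for n in("top","side"):
    im=grab_frame(n); cv2.imwrite(f"pics/{n}0.png",im[:,:,::-1])
    for q in("tray","bay","stop","turn_button","glue","sander","driver"):
        print(n,q,[(([int(v) for v in d["rect"]]),round(d["confidence"],2)) for d in spot_in(q,n)][:4])
    for q in("tray","far_lip","bay","mouth","stop","pivot","peg","glue","sander","driver"):
        print(n,q,[(([int(v) for v in d["location"]]),round(d["confidence"],2)) for d in tip_of(q,n)][:4])
print(state())
E
```

```text
pics
top tray [([245, 199, 300, 254], 0.88)]
top bay [([213, 219, 324, 315], 0.95), ([242, 200, 301, 258], 0.19)]
top stop [([252, 305, 324, 359], 0.72), ([347, 278, 417, 331], 0.66)]
top turn_button [([208, 220, 232, 254], 0.8)]
top glue [([480, 296, 520, 325], 0.93)]
top sander [([250, 304, 323, 357], 0.28)]
top driver [([97, 220, 161, 278], 0.89)]
top tray [([276, 228], 0.94), ([224, 251], 0.38)]
top far_lip [([269, 204], 0.74)]
top bay []
top mouth []
top stop [([384, 283], 0.86)]
top pivot [([226, 250], 0.72)]
top peg [([213, 224], 0.55)]
top glue [([488, 314], 0.8)]
top sander [([476, 213], 0.58)]
top driver [([128, 247], 0.72)]
side tray [([311, 217, 366, 266], 0.79)]
side bay [([263, 197, 339, 277], 0.89)]
side stop [([242, 285, 296, 350], 0.83), ([215, 227, 265, 286], 0.78)]
side turn_button [([305, 195, 339, 220], 0.85), ([308, 218, 367, 266], 0.15)]
side glue [([244, 357, 281, 449], 0.69), ([301, 199, 340, 217], 0.35)]
side sander [([371, 379, 452, 433], 0.88)]
side driver [([309, 216, 367, 266], 0.72), ([285, 173, 326, 199], 0.68)]
side tray [([339, 245], 0.87)]
side far_
[... 264 characters left out ...]
([407, 407], 0.64)]
side driver [([307, 187], 0.58)]
{'time_s': 1.8, 'qpos': array([ 7.41969119e+01,  1.83118254e+01,  8.96392486e+01, -8.57815536e-05,
        7.20451802e+01, -1.14479768e+00]), 'qvel': array([-0.01711473, -0.03592453, -0.00953602, -0.09441171,  0.00898842,
        0.03057917]), 'effort': array([ 2.82838417e-03, -4.12348795e+01, -2.32227284e+01,  7.31383986e-02,
        3.77209531e-02,  1.15722267e-05]), 'ee_pos': array([145.49634306, 556.29363008, 235.97498603]), 'ee_rot': array([1.79996257e+02, 1.56427024e-04, 1.65341736e+02]), 'force': array([ 1.12684082, -0.28019281, -0.23123896]), 'torque': array([0.06525783, 0.02271366, 0.00498418]), 'gripper_width': 91.20217200349441}
```

View pics/top0.png

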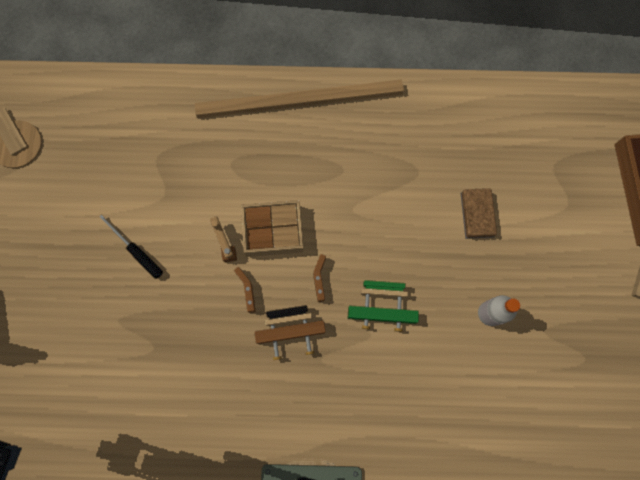

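View pics/side0.png

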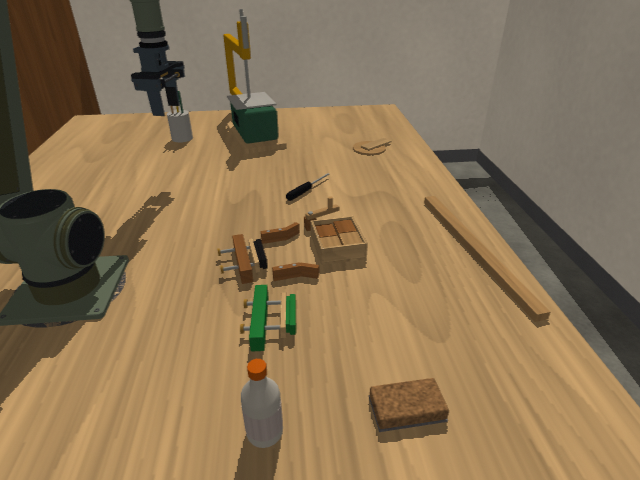

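The top view shows the tray at (272,228) and the turn-button at about (224,242), with its peg at the upper end. The real bay has brown cheeks at (246,290) and (320,279) and a brown stop with a black pad at (288,313). The possible mix-up is the green stop at (384,300), which I'll leave alone. Next is one close crop, with a metric rectification at bench height.

```bash
cat > h.py <<'E'
import cv2, numpy as np
from workcell import *
def cam(n):
    c=calibration(n); K=np.array(c["mtx"],float); R=cv2.Rodrigues(np.array(c["rvec"],float))[0]; t=np.array(c["tvec"],float).ravel()
    return K,R,t
def w(n,px,z):
    K,R,t=cam(n); d=R.T@np.linalg.inv(K)@[px[0],px[1],1]; o=-R.T@t
    return (o+d*(z-o[2])/d[2])[:2]
def p(n,X):
    c=calibration(n); return cv2.projectPoints(np.array([X],float),np.array(c["rvec"],float),np.array(c["tvec"],float),np.array(c["mtx"],float),None)[0].ravel()
E
python3 - <<'E'
from h import *
im=cv2.imread("pics/top0.png"); c=im[190:345,195:345]; cv2.imwrite("pics/crop.png",cv2.resize(c,(580,600),interpolation=cv2.INTER_CUBIC))
print("cam",-cam("top")[1].T@cam("top")[2])
for n,px,z in[("tray",(276,228),0),("lip",(269,204),45),("pivot",(226,250),44),("peg",(213,224),74),("glue",(488,314),0),("sander",(478,213),28)]: print(n,w("top",px,z).round(1))
for n,px,z in[("tray",(339,245),0),("lip",(360,227),45),("pivot",(310,212),44),("peg",(328,198),74),("bay",(274,259),0)]: print("s",n,w("side",px,z).round(1))
E
```

```text
cam [ 277.13280435    2.81460383 1228.23103347]
tray [608.3  94. ]
lip [651.1 108.4]
pivot [544. 198.]
peg [593.9 224.5]
glue [ 423.7 -380.6]
sander [ 646.7 -360.7]
s tray [608.8 103.2]
s lip [660.4 109.8]
s pivot [545.2 197.2]
s peg [593.5 212.3]
s bay [447.9  61. ]
```

View pics/crop.png

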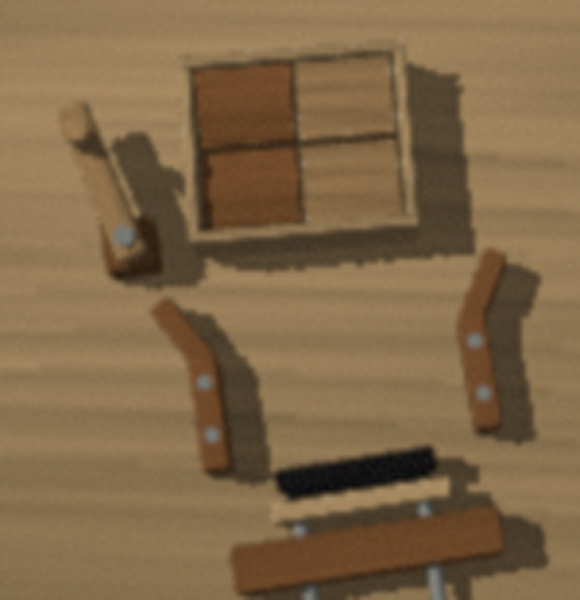

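Run:
```python
from h import *
W=lambda u,v,z: w("top",(195+u/3.867,190+v/3.871),z)
T=[W(*a,45) for a in((183,58),(402,42),(415,220),(195,240))]
c=sum(T)/4; print("tray",np.round(T,1).tolist(),"c",c.round(1))
v=[T[0]-T[3],T[1]-T[2]]; print("yaw tray",[np.degrees(np.arctan2(a[1],a[0])).round(1) for a in v],"lenx",[np.linalg.norm(a).round(1) for a in v], "lat",[np.degrees(np.arctan2(-a[0],a[1])).round(1) for a in(T[0]-T[1],T[3]-T[2])],np.linalg.norm(T[0]-T[1]).round(1))
L=[W(213,355,30),W(230,465,30)];R=[W(460,330,30),W(478,430,30)]
for n,s in(("L",L),("R",R)):
    d=s[0]-s[1]; print(n,np.round(s,1).tolist(),np.degrees(np.arctan2(d[1],d[0])).round(1))
P=[W(277,472,34),W(432,448,34)]; d=P[0]-P[1]; print("pad",np.round(P,1).tolist(),np.linalg.norm(d).round(1),np.degrees(np.arctan2(-d[0],d[1])).round(1))
piv=W(123,236,44);peg=W(75,112,74); d=peg-piv; print("piv",piv,"peg",peg,np.linalg.norm(d),np.degrees(np.arctan2(d[1],d[0])))
for th in(8,9,10,11,12):
    a=np.radians(th);ex=np.array([np.cos(a),np.sin(a)]);ey=np.array([-ex[1],ex[0]])
    o=piv-122*ex-110*ey
    f=lambda q:np.round([(q-o)@ex,(q-o)@ey],1).tolist()
    print(th,"o",o.round(1),"L",[f(q) for q in L],"R",[f(q) for q in R],"pad",[f(q) for q in P],"tray",f(c))
```

```text
tray [[647.4, 167.7], [660.1, 41.9], [554.9, 31.4], [540.3, 155.1]] c [600.7  99.1]
yaw tray [np.float64(6.7), np.float64(5.7)] lenx [np.float64(107.8), np.float64(105.7)] lat [np.float64(5.8), np.float64(6.7)] 126.4
L [[477.6, 143.4], [415.9, 130.8]] 11.6
R [[495.3, 4.5], [438.9, -6.9]] 11.4
pad [[412.2, 104.1], [427.7, 18.5]] 87.0 10.2
piv [541.85203957 196.06465409] peg [605.32989984 222.29278226] 68.68299245267526 22.44970182237163
8 o [436.3  70.2] L [[51.0, 66.8], [-11.8, 62.9]] R [[49.2, -73.2], [-8.2, -76.7]] pad [[-19.2, 37.0], [-15.8, -50.0]] tray [166.7, 5.7]
9 o [438.6  68.3] L [[50.3, 68.0], [-12.6, 65.2]] R [[46.1, -71.9], [-11.4, -74.4]] pad [[-20.4, 39.4], [-18.5, -47.5]] tray [164.9, 5.0]
10 o [440.8  66.6] L [[49.6, 69.3], [-13.4, 67.6]] R [[42.9, -70.6], [-14.6, -72.0]] pad [[-21.6, 41.9], [-21.3, -45.1]] tray [163.1, 4.3]
11 o [443.1  64.8] L [[48.9, 70.6], [-14.1, 69.9]] R [[39.8, -69.2], [-17.8, -69.6]] pad [[-22.8, 44.4], [-23.9, -42.5]] tray [161.2, 3.6]
12 o [445.4  63.1] L [[48.2, 71.9], [-14.7, 72.3]] R [[36.6, -67.7], [-20.9, -67.1]] pad [[-23.9, 47.0], [-26.6, -40.0]] tray [159.4, 2.9]
```

Measured in world mm:

| Item | Position | Yaw |
|---|---|---|
| Bay origin | (442, 66) | about 10.5° |
| Tray centre | (600.7, 99.1) | about 6.2° |

The pad is near bay x ≈ -20. The plan is to put both fingers, half open, behind the far wall with tool y parallel to the tray's y, at yaw 186°.

```bash
cat >> h.py <<'E'
from scipy.spatial.transform import Rotation as Ro
def to(x,y,z,yaw):
    s=state(); R=Ro.from_euler("xyz",s["ee_rot"],degrees=True); G=Ro.from_euler("xyz",[180,0,yaw],degrees=True)
    d=R.inv().apply(np.array([x,y,z])-s["ee_pos"])/500; r=(R.inv()*G).as_rotvec()/(np.pi/2)
    print("row",d.round(4),r.round(4),"t",round(s["time_s"],2),"F",np.round(s["force"],1),s["ee_pos"].round(1),s["ee_rot"].round(1))
E
python3 -m jog '-.65 -.29 0 0 0 -.232;-.65 -.29 0 0 0 -.232;-.65 -.29 0 0 0 -.232;-.65 -.29 0 0 0 -.232;-.65 -.29 0 0 0 -.232;-.65 -.29 0 0 0 -.232;-.65 -.29 0 0 0 -.232;-.65 -.29 0 0 0 -.232;-.65 -.29 0 0 0 -.232;-.65 -.29 0 0 0 -.232' 0.1 20; python3 -c "
from h import *
to(696,109.5,140,186.2)"
```

```text
time_s: 2.63
ee_pos: [427.3, 330.4, 236.0]
ee_rot: [-179.9, 0.1, -174.1]
force: [1.7, -0.2, -0.5]
gripper_width: 50.4
row [-0.4885 -0.4945  0.194 ] [-0.001   0.0016 -0.0032] t 2.63 F [ 1.7 -0.2 -0.5] [427.3 330.4 236. ] [-1.799e+02  1.000e-01 -1.741e+02]
```

```bash
python3 -m jog '-.49 -.495 .19 0 .001 -.003;-.49 -.495 .19 0 .001 -.003;-.49 -.495 .19 0 .001 -.003;-.49 -.495 .19 0 .001 -.003;-.49 -.495 .19 0 .001 -.003;-.49 -.495 .19 0 .001 -.003;-.49 -.495 .19 0 .001 -.003;-.49 -.495 .19 0 .001 -.003;-.49 -.495 .19 0 .001 -.003;-.49 -.495 .19 0 .001 -.003;-.49 -.495 .19 0 .001 -.003;-.49 -.495 .19 0 .001 -.003' ; python3 -c "
from h import *
to(696,109.5,36,186.2)
im=grab_frame('side'); K=cv2.resize(im[130:330,220:480],(780,600),interpolation=cv2.INTER_CUBIC); cv2.imwrite('pics/s1.png',K[:,:,::-1])
im=grab_frame('top'); K=cv2.resize(im[150:350,190:390],(600,600),interpolation=cv2.INTER_CUBIC); cv2.imwrite('pics/t1.png',K[:,:,::-1])"
```

```text
time_s: 3.63
ee_pos: [696.1, 110.2, 141.8]
ee_rot: [-179.9, -0.0, -173.8]
force: [-0.0, 0.2, -0.1]
gripper_width: 50.0
row [ 0.0003 -0.0012  0.2115] [-0.0006 -0.0001 -0.0001] t 3.63 F [-0.   0.2 -0.1] [696.1 110.2 141.8] [-179.9   -0.  -173.8]
```

View pics/s1.png

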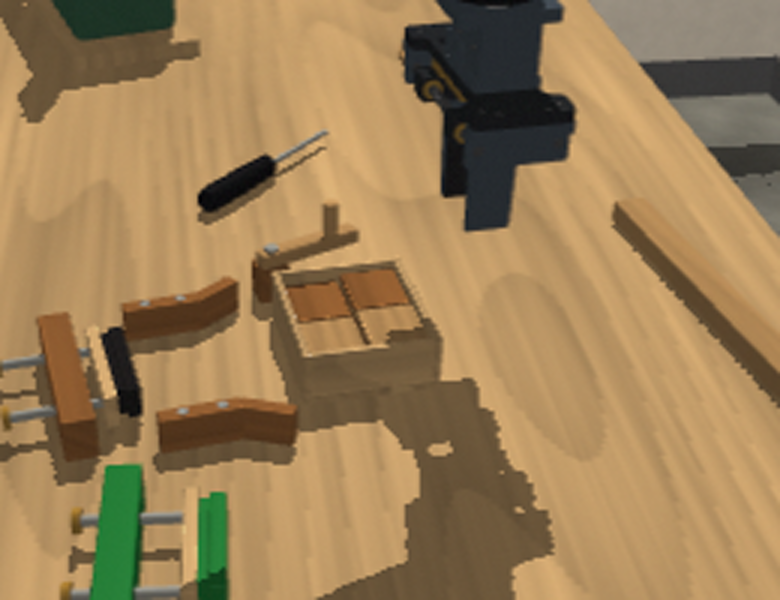

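The picture shows the gripper hanging just beyond the far wall, with a clear gap and nothing beneath it. Going down to TCP z = 36, which puts the tips at 14 mm.

```bash
python3 -m jog '0 -.001 .07 0 0 0;0 -.001 .14 0 0 0;0 -.001 .19 0 0 0;0 -.001 .21 0 0 0;0 -.001 .2115 0 0 0;0 -.001 .2115 0 0 0;0 -.001 .2115 0 0 0' ; python3 -c "
from h import *
to(673,106.5,36,186.2)
im=grab_frame('side'); K=cv2.resize(im[180:300,270:430],(800,600),interpolation=cv2.INTER_CUBIC); cv2.imwrite('pics/s2.png',K[:,:,::-1])"
```

```text
time_s: 4.32
ee_pos: [697.5, 110.9, 39.5]
ee_rot: [-179.9, 0.3, -173.7]
force: [-0.9, 0.1, -0.2]
gripper_width: 50.2
row [ 0.0497 -0.0034  0.0066] [-0.0006  0.0035  0.0012] t 4.32 F [-0.9  0.1 -0.2] [697.5 110.9  39.5] [-179.9    0.3 -173.7]
```

View pics/s2.png

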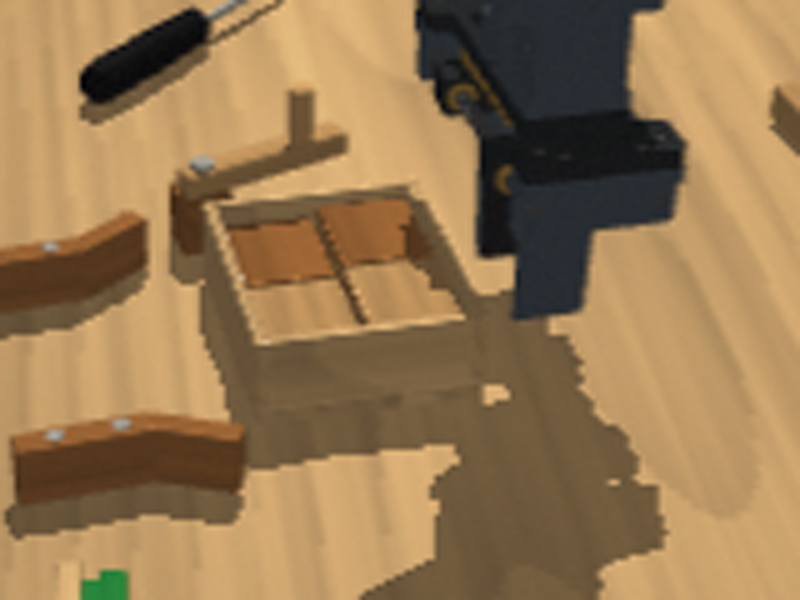

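Fingers are behind the wall, clear of the tray. Now closing up to it.

```bash
python3 -m jog '.01 -.001 .007 0 .003 .001;.02 -.002 .007 0 .003 .001;.03 -.003 .007 0 .003 .001;.04 -.003 .007 0 .003 .001;.045 -.003 .007 0 .003 .001;.05 -.003 .007 0 .003 .001;.055 -.004 .007 0 .003 .001;.06 -.005 .007 0 .003 .001;.06 -.005 .007 0 .003 .001;.06 -.005 .007 0 .003 .001' ; python3 -c "
from h import *
to(566.8,89.1,36,190.5)"
```

```text
time_s: 5.2
ee_pos: [668.2, 105.0, 36.2]
ee_rot: [-179.9, 0.1, -173.8]
force: [2.3, 0.6, 2.0]
gripper_width: 50.1
row [ 2.051e-01 -9.800e-03  1.000e-04] [-0.0006  0.0009 -0.0478] t 5.2 F [2.3 0.6 2. ] [668.2 105.   36.2] [-1.799e+02  1.000e-01 -1.738e+02]
```

```bash
python3 -m jog '.01 -.0005 0 0 .001 -.003;.02 -.001 0 0 .001 -.006;.03 -.0015 0 0 .001 -.009;.04 -.002 0 0 .001 -.012;.05 -.0025 0 0 .001 -.015;.06 -.003 0 0 .001 -.018;.07 -.0035 0 0 .001 -.021;.08 -.004 0 0 .001 -.024;.09 -.0045 0 0 .001 -.027;.10 -.005 0 0 .001 -.03;.11 -.0055 0 0 .001 -.033;.12 -.006 0 0 .001 -.036;.13 -.0065 0 0 .001 -.039;.14 -.007 0 0 .001 -.042;.15 -.0075 0 0 .001 -.045;.16 -.008 0 0 .001 -.048;.16 -.008 0 0 .001 -.048;.16 -.008 0 0 .001 -.048' ; python3 -c "
from h import *
to(566.8,89.1,36,190.5)
im=grab_frame('side'); K=cv2.resize(im[180:300,230:390],(800,600),interpolation=cv2.INTER_CUBIC); cv2.imwrite('pics/s3.png',K[:,:,::-1])
im=grab_frame('top'); K=cv2.resize(im[190:345,195:345],(580,600),interpolation=cv2.INTER_CUBIC); cv2.imwrite('pics/t3.png',K[:,:,::-1])
cv2.imwrite('pics/st3.png',np.hstack([cv2.resize(cv2.imread('pics/s3.png'),(400,300)),cv2.resize(cv2.imread('pics/t3.png'),(400,414))[:300]]))"
```

```text
time_s: 6.7
ee_pos: [587.5, 92.1, 35.7]
ee_rot: [-179.9, -0.2, -169.5]
force: [1.4, -0.5, -0.2]
gripper_width: 50.5
row [ 0.0418  0.0016 -0.0005] [-0.0006 -0.0023  0.0004] t 6.7 F [ 1.4 -0.5 -0.2] [587.5  92.1  35.7] [-179.9   -0.2 -169.5]
```

View pics/t3.png

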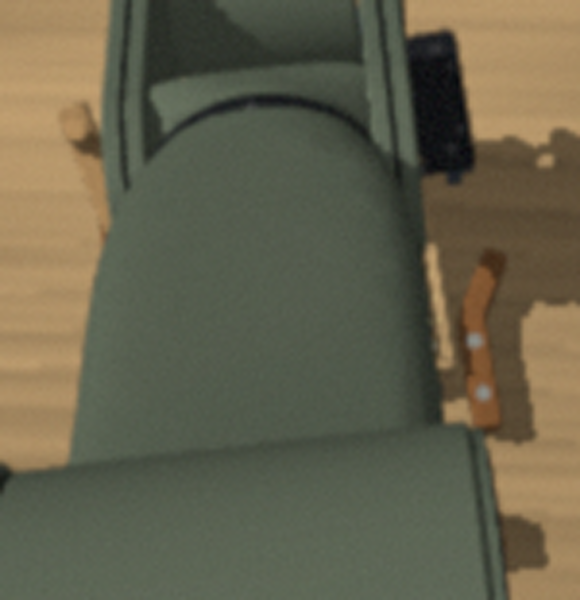

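Run:
```python
from h import *
W=lambda u,v,z: w("top",(195+u/3.867,190+v/3.871),z)
a=np.radians(10.5);ex=np.array([np.cos(a),np.sin(a)]);ey=np.array([-ex[1],ex[0]]);o=np.array([442,66])
A=W(437,245,45);B=W(452,365,45);d=A-B;print(np.degrees(np.arctan2(d[1],d[0])))
for q in(A,B,W(460,330,30),W(478,430,30)):print(((q-o)@ex).round(1),((q-o)@ey).round(1))
```

```text
8.471613517348374
88.5 -64.6
19.7 -62.2
41.2 -70.2
-16.3 -71.1
```

View pics/s3.png

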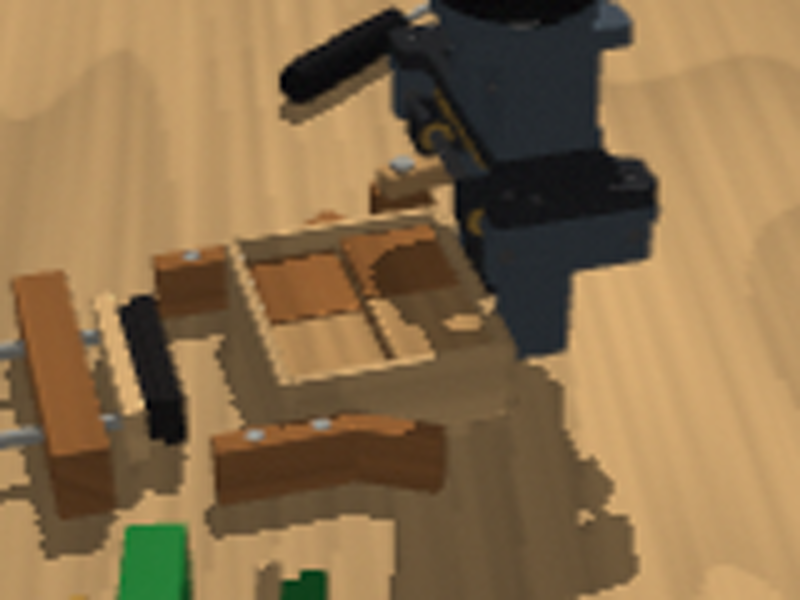

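The tray has entered between the cheeks with its right edge about 5–8 mm inside the right cheek, and it lies flat. Its front is still about 40 mm from the pad, so I'll continue, then slow down.

```bash
python3 -m jog '.008 .0002 0 0 0 0;.016 .0003 0 0 0 0;.024 .0005 0 0 0 0;.032 .0008 0 0 0 0;.04 .001 0 0 0 0;.048 .0012 0 0 0 0;.053 .0014 0 0 0 0;.058 .0016 0 0 0 0;.058 .0016 0 0 0 0;.058 .0016 0 0 0 0' ; python3 -c "
from h import *
to(547.2,85.5,36,190.5)"
```

```text
time_s: 7.63
ee_pos: [557.8, 87.5, 35.3]
ee_rot: [-180.0, -0.4, -169.5]
force: [0.4, 0.2, -0.6]
gripper_width: 50.4
row [ 0.0216 -0.     -0.0012] [-0.0005 -0.0041  0.0002] t 7.63 F [ 0.4  0.2 -0.6] [557.8  87.5  35.3] [-180.    -0.4 -169.5]
```

```bash
python3 -m jog '.002 0 0 0 -.004 0;.004 0 0 0 -.004 0;.006 0 0 0 -.004 0;.008 0 0 0 -.004 0;.010 0 0 0 -.004 0'; python3 -m jog '.001 0 0 0 0 0;.002 0 0 0 0 0;.003 0 0 0 0 0'; python3 -m jog '.001 0 0 0 0 0;.002 0 0 0 0 0;.003 0 0 0 0 0'
```

```text
time_s: 8.05
ee_pos: [553.1, 86.6, 35.4]
ee_rot: [-180.0, 0.0, -169.5]
force: [3.4, 0.4, -0.3]
gripper_width: 50.1
time_s: 8.3
ee_pos: [551.6, 86.4, 35.4]
ee_rot: [-180.0, 0.0, -169.5]
force: [2.0, 0.7, -0.7]
gripper_width: 50.0
time_s: 8.55
ee_pos: [550.2, 86.1, 35.4]
ee_rot: [-180.0, 0.0, -169.5]
force: [2.5, -0.1, -0.2]
gripper_width: 50.2
```

Drag is about 2–3 N. Creeping on with checks.

```bash
for i in 1; do python3 -m jog '.001 0 0 0 0 0;.002 0 0 0 0 0'; done; python3 -m jog '.001 0 0 0 0 0;.0015 0 0 0 0 0'; python3 -m jog '.0008 0 0 0 0 0;.0012 0 0 0 0 0'
```

```text
time_s: 8.72
ee_pos: [549.2, 85.9, 35.4]
ee_rot: [-180.0, 0.0, -169.5]
force: [3.5, 0.6, -0.5]
gripper_width: 50.0
time_s: 8.88
ee_pos: [548.5, 85.7, 35.4]
ee_rot: [-180.0, 0.1, -169.5]
force: [2.9, -0.0, -1.2]
gripper_width: 50.2
time_s: 9.05
ee_pos: [548.3, 85.6, 35.5]
ee_rot: [-180.0, 0.1, -169.5]
force: [3.5, 0.7, -2.0]
gripper_width: 49.9
```

```bash
python3 -m jog '.0008 0 0 0 0 0;.0012 0 0 0 0 0;.0012 0 0 0 0 0'; python3 -m jog '.0008 0 0 0 0 0;.0012 0 0 0 0 0;.0012 0 0 0 0 0'
```

```text
time_s: 9.3
ee_pos: [548.2, 85.6, 35.6]
ee_rot: [-179.9, 0.2, -169.5]
force: [4.9, 1.2, -1.6]
gripper_width: 50.1
time_s: 9.55
ee_pos: [548.1, 85.5, 35.7]
ee_rot: [-179.9, 0.2, -169.5]
force: [5.6, 1.2, -2.5]
gripper_width: 49.9
```

Contact with the pad: the force climbs while the motion stalls. I'll raise it stepwise to about 11 N at the wrist, which is about 9 N on the pad.

```bash
python3 -m jog '.001 0 .0004 0 -.001 0;.002 0 .0004 0 -.002 0;.002 0 .0004 0 -.002 0'; python3 -m jog '.001 0 0 0 0 0;.002 0 0 0 0 0;.002 0 0 0 0 0'
```

```text
time_s: 9.8
ee_pos: [548.0, 85.5, 35.8]
ee_rot: [-179.9, 0.6, -169.5]
force: [6.0, 0.1, -1.3]
gripper_width: 50.1
time_s: 10.05
ee_pos: [547.9, 85.4, 36.1]
ee_rot: [-179.9, 0.7, -169.5]
force: [5.6, 1.4, -2.8]
gripper_width: 49.9
```

```bash
python3 -m jog '.001 0 .0002 0 .003 0;.002 0 .0004 0 .006 0;.0025 0 .0004 0 .007 0;.003 0 .0004 0 .007 0;.003 0 .0004 0 .007 0'
```

```text
time_s: 10.47
ee_pos: [547.8, 85.4, 36.1]
ee_rot: [-179.9, 0.2, -169.5]
force: [6.4, 1.4, -3.5]
gripper_width: 50.3
```

```bash
python3 -m jog '.001 0 .0002 0 .002 0;.002 0 .0004 0 .002 0;.003 0 .0006 0 .002 0;.004 0 .0006 0 .002 0;.005 0 .0006 0 .002 0;.005 0 .0006 0 .002 0'
```

```text
time_s: 10.97
ee_pos: [547.5, 85.3, 36.5]
ee_rot: [-179.9, 0.4, -169.6]
force: [8.6, 1.4, -2.2]
gripper_width: 50.4
```

```bash
python3 -m jog '.002 0 .0003 0 .002 0;.004 0 .0006 0 .004 0;.005 0 .001 0 .004 0;.006 0 .001 0 .004 0;.007 0 .001 0 .004 0;.007 0 .001 0 .004 0'; python3 -c "
from h import *
to(547.5,85.3,36,190.5)"
```

```text
time_s: 11.47
ee_pos: [547.3, 85.2, 36.8]
ee_rot: [-179.9, 0.4, -169.6]
force: [9.4, 1.7, -3.8]
gripper_width: 50.3
row [-0.0004  0.      0.0016] [-0.0008  0.0047 -0.0009] t 11.47 F [ 9.4  1.7 -3.8] [547.3  85.2  36.8] [-179.9    0.4 -169.6]
```

```bash
python3 -m jog '.003 0 .0006 0 .003 0;.005 0 .001 0 .005 0;.007 0 .0015 0 .005 0;.008 0 .0015 0 .005 0;.009 0 .0015 0 .005 0;.0095 0 .0015 0 .005 0;.0095 0 .0015 0 .005 0;.0095 0 .0015 0 .005 0;.0095 0 .0015 0 .005 0;.0095 0 .0015 0 .005 0;.0095 0 .0015 0 .005 0;.0095 0 .0015 0 .005 0'; python3 -c "
from h import *
for i in range(4): grab_frame('side') if i else 0; print(state()['force'].round(1))"
```

```text
time_s: 12.47
ee_pos: [547.0, 85.2, 37.2]
ee_rot: [-179.9, 0.6, -169.6]
force: [10.7, 2.4, -2.7]
gripper_width: 50.3
[10.7  2.4 -2.7]
[10.6  2.4 -3.7]
[11.6  3.  -2.9]
[10.8  3.  -3.3]
```

Held about 11 N at the wrist for 0.8 s. The pad yielded about 1.3 mm, which means roughly 9–10 N on it. Backing off gently, then lifting clear.

```bash
python3 -m jog '0.004 0 .001 0 .004 0;0 0 .001 0 .004 0;-.003 0 0 0 .004 0;-.006 0 0 0 .004 0;-.012 0 0 0 .004 0;-.025 0 0 0 .004 0;-.045 0 0 0 .004 0;-.07 0 0 0 .004 0;-.07 0 0 0 .004 0'; python3 -m jog '0 0 -.08 0 0 0;0 0 -.16 0 0 0;0 0 -.24 0 0 0;0 0 -.24 0 0 0;0 0 -.24 0 0 0' -1 20;  python3 -c "
from h import *
to(640,310,150,190.5)
im=grab_frame('side'); K=cv2.resize(im[170:290,230:390],(800,600),interpolation=cv2.INTER_CUBIC); cv2.imwrite('pics/s4.png',K[:,:,::-1])"
```

```text
time_s: 13.37
ee_pos: [584.4, 92.0, 37.8]
ee_rot: [-179.9, 0.4, -169.6]
force: [0.7, -0.1, 0.5]
gripper_width: 50.1
time_s: 13.78
ee_pos: [584.7, 92.2, 160.5]
ee_rot: [-179.9, 0.7, -169.6]
force: [-0.5, 0.1, -0.4]
gripper_width: 19.6
row [-0.1872  0.4085  0.0225] [-0.0011  0.0076 -0.0009] t 13.78 F [-0.5  0.1 -0.4] [584.7  92.2 160.5] [-179.9    0.7 -169.6]
```

View pics/s4.png

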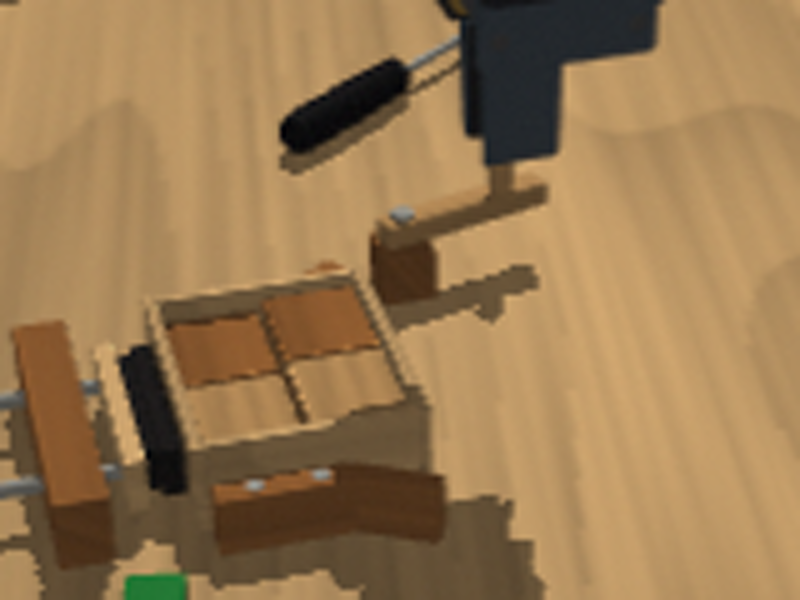

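The tray sits square and flush against the black pad, and the button hasn't moved. Next I move the shut fingers to the outer (left) side of the peg.

```bash
python3 -c "
from h import *
to(584,262,155,201)"; python3 -m jog '-.06 .335 0 0 .007 -.07;-.06 .335 0 0 .007 -.117;-.06 .335 0 0 .007 -.117;-.06 .335 0 0 .007 -.117;-.06 .335 0 0 .007 -.117;-.06 .335 0 0 .007 -.117;-.06 .335 0 0 .007 -.117;-.06 .335 0 0 .007 -.117'; python3 -c "
from h import *
to(584,260,75,201)"
```

```text
row [-0.0627  0.3343  0.0065] [-0.0014  0.0045 -0.1177] t 13.83 F [-0.1 -0.7 -0.5] [583.3  91.9 158.3] [-179.9    0.4 -169.6]
time_s: 14.5
ee_pos: [582.0, 260.5, 156.9]
ee_rot: [-179.9, -0.4, -159.1]
force: [-0.9, -0.7, -0.5]
gripper_width: 0.4
row [-0.0046 -0.002   0.1639] [-0.0016 -0.0046 -0.0013] t 14.5 F [-0.9 -0.7 -0.5] [582.  260.5 156.9] [-179.9   -0.4 -159.1]
```

```bash
python3 -m jog '-.004 -.002 .08 0 -.004 0;-.004 -.002 .15 0 -.004 0;-.004 -.002 .163 0 -.004 0;-.004 -.002 .163 0 -.004 0;-.004 -.002 .163 0 -.004 0'
python3 - <<'E'
from h import *
s=state(); R=Ro.from_euler("xyz",s["ee_rot"],degrees=True); print(s["ee_pos"].round(1),s["ee_rot"].round(1),s["force"].round(1))
for ph in [21,14,7,0,-7,-14,-21,-28,-35,-42,-49,-56,-63,-70,-77,-80]:
    a=np.radians(ph);P=np.array([542.5+60*np.cos(a)-21*np.sin(a),196.5+60*np.sin(a)+21*np.cos(a),75])
    print(ph,(R.inv().apply(P-s["ee_pos"])/500).round(3),(R.inv()*Ro.from_euler("xyz",[180,0,ph+180],degrees=True)).as_rotvec()[2].round(3)/1.5708)
im=grab_frame('side'); K=cv2.resize(im[150:270,250:410],(800,600),interpolation=cv2.INTER_CUBIC); cv2.imwrite('pics/s5.png',K[:,:,::-1])
E
```

```text
time_s: 14.92
ee_pos: [584.5, 259.2, 76.4]
ee_rot: [-179.9, -0.0, -159.2]
force: [0.2, 0.4, 0.2]
gripper_width: 0.4
[584.5 259.2  76.4] [-179.9   -0.  -159.2] [0.2 0.4 0.2]
21 [ 0.003 -0.045  0.003] -0.0019098548510313217
14 [-0.001 -0.06   0.003] 0.07575757575757576
7 [-0.004 -0.075  0.003] 0.15342500636618284
0 [-0.004 -0.091  0.003] 0.2310924369747899
-7 [-0.003 -0.106  0.003] 0.308759867583397
-14 [ 0.001 -0.121  0.003] 0.38706391647568117
-21 [ 0.006 -0.136  0.003] 0.46473134708428826
-28 [ 0.012 -0.15   0.003] 0.5423987776928954
-35 [ 0.021 -0.163  0.003] 0.6200662083015024
-42 [ 0.031 -0.175  0.003] 0.6977336389101095
-49 [ 0.042 -0.185  0.003] 0.7754010695187166
-56 [ 0.055 -0.195  0.003] 0.8537051184110007
-63 [ 0.068 -0.202  0.003] 0.9313725490196079
-70 [ 0.083 -0.208  0.003] 1.009039979628215
-77 [ 0.098 -0.212  0.003] 1.0867074102368222
-80 [ 0.104 -0.213  0.003] 1.1198115609880315
```

View pics/s5.png

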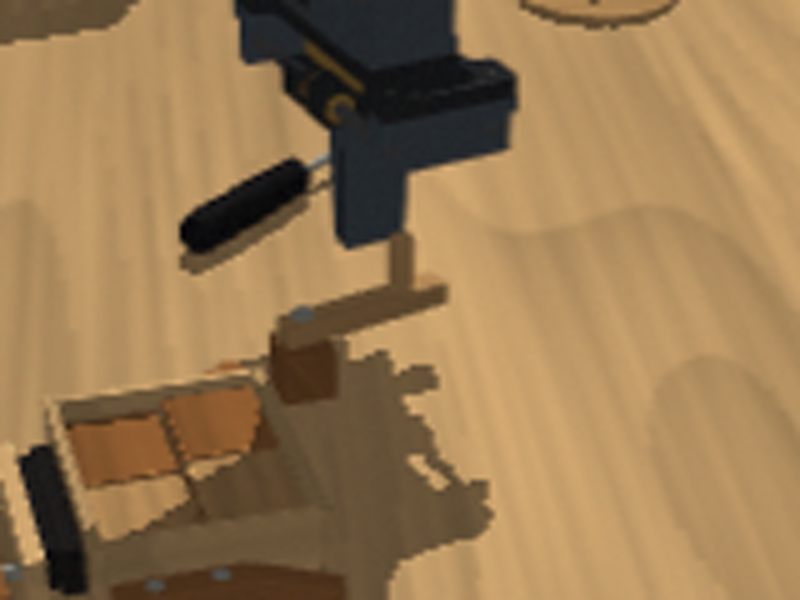

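The fingers stand to the left of the peg at peg height. Starting the first half of the arc.

```bash
python3 -m jog '0 -.03 .003 0 0 0;.003 -.045 .003 0 0 0;-.001 -.06 .003 0 0 .075;-.004 -.075 .003 0 0 .153;-.004 -.091 .003 0 0 .23;-.003 -.106 .003 0 0 .308;.001 -.121 .003 0 0 .386;.006 -.136 .003 0 0 .464;.012 -.15 .003 0 0 .541;.021 -.163 .003 0 0 .619;.021 -.163 .003 0 0 .619;.021 -.163 .003 0 0 .619'
python3 - <<'E'
from h import *
s=state(); R=Ro.from_euler("xyz",s["ee_rot"],degrees=True); print(s["ee_pos"].round(1),s["ee_rot"].round(1),s["force"].round(1))
for ph in [-35,-42,-49,-56,-63,-70,-77,-80,-83]:
    a=np.radians(ph);P=np.array([542.5+60*np.cos(a)-21*np.sin(a),196.5+60*np.sin(a)+21*np.cos(a),75])
    print(ph,(R.inv().apply(P-s["ee_pos"])/500).round(3),(R.inv()*Ro.from_euler("xyz",[180,0,ph+180],degrees=True)).as_rotvec()[2].round(3)/1.5708)
im=grab_frame('side'); K=cv2.resize(im[170:290,230:390],(800,600),interpolation=cv2.INTER_CUBIC); cv2.imwrite('pics/s6.png',K[:,:,::-1])
E
```

```text
time_s: 15.97
ee_pos: [604.9, 179.0, 77.2]
ee_rot: [179.9, 0.3, 145.2]
force: [0.2, 0.4, 0.8]
gripper_width: 0.7
[604.9 179.   77.2] [179.9   0.3 145.2] [0.2 0.4 0.8]
-35 [ 0.002 -0.001  0.004] 0.002546473134708429
-42 [-0.002 -0.016  0.004] 0.08021390374331551
-49 [-0.004 -0.031  0.004] 0.1578813343519226
-56 [-0.004 -0.047  0.004] 0.23554876496052968
-63 [-0.003 -0.062  0.004] 0.31385281385281383
-70 [ 0.    -0.077  0.004] 0.3915202444614209
-77 [ 0.005 -0.092  0.004] 0.469187675070028
-80 [ 0.008 -0.098  0.004] 0.5022918258212377
-83 [ 0.011 -0.104  0.004] 0.5360325948561243
```

View pics/s6.png

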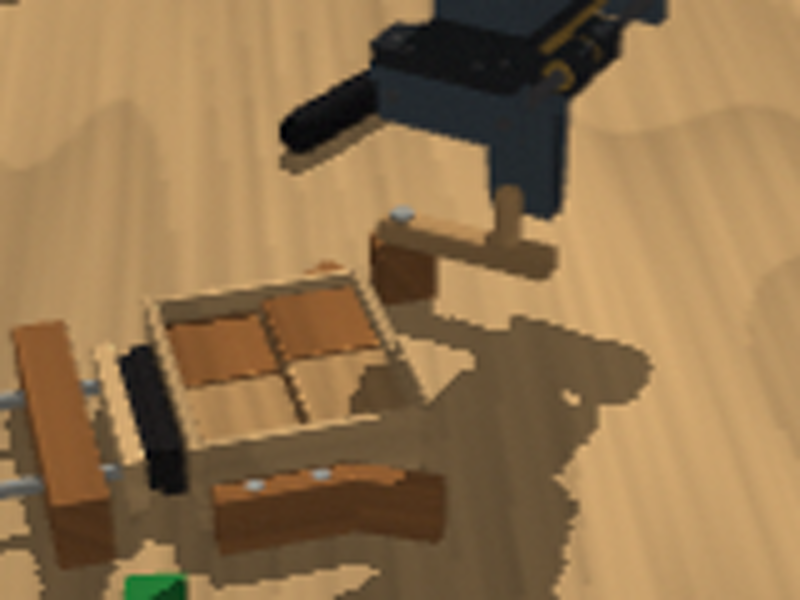

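The button is turning as planned, with the fingers behind the peg. Doing the second half.

```bash
python3 -m jog '-.002 -.016 .004 0 0 .075;-.004 -.031 .004 0 0 .153;-.004 -.047 .004 0 0 .232;-.003 -.062 .004 0 0 .31;0 -.077 .004 0 0 .388;.005 -.092 .004 0 0 .467;.008 -.098 .004 0 0 .5;.008 -.098 .004 0 0 .5;.008 -.098 .004 0 0 .5;.008 -.098 .004 0 0 .5'
python3 - <<'E'
from h import *
s=state(); print(s["ee_pos"].round(1),s["ee_rot"].round(1),s["force"].round(1))
im=grab_frame('side'); K=cv2.resize(im[180:300,230:390],(800,600),interpolation=cv2.INTER_CUBIC); cv2.imwrite('pics/s7.png',K[:,:,::-1])
E
```

```text
time_s: 16.85
ee_pos: [573.8, 141.7, 75.0]
ee_rot: [179.8, 0.1, 100.4]
force: [-0.2, -0.0, 0.2]
gripper_width: 0.7
[573.8 141.7  75. ] [1.798e+02 1.000e-01 1.004e+02] [-0.2 -0.   0.2]
```

View pics/s7.png

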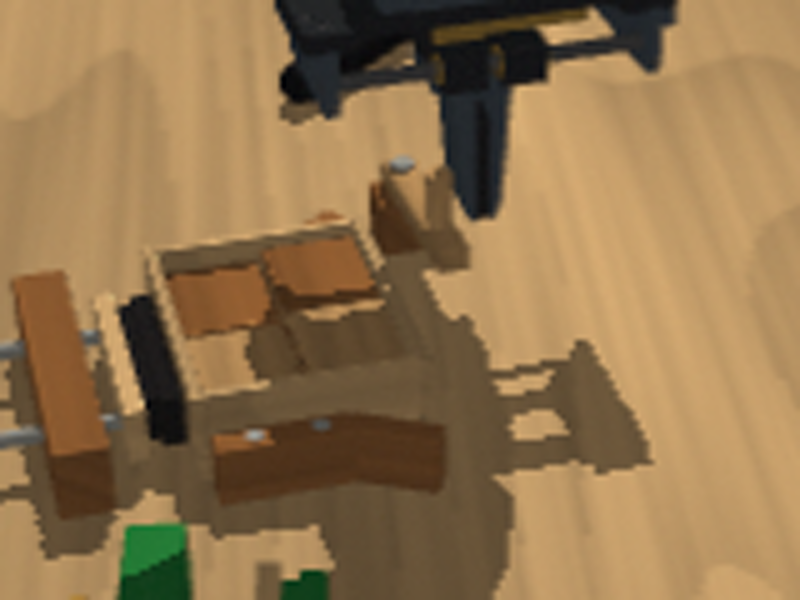

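The bar is nearly across, but there's no end-stop force yet because the fingertips taper. Pushing further in small steps until the stop is felt.

```bash
python3 -m jog '0 -.003 0 0 0 0;0 -.006 0 0 0 0;0 -.008 0 0 0 0'; python3 -m jog '0 -.003 0 0 0 0;0 -.006 0 0 0 0;0 -.008 0 0 0 0'; python3 -m jog '0 -.003 0 0 0 0;0 -.006 0 0 0 0;0 -.006 0 0 0 0'
```

```text
time_s: 17.15
ee_pos: [570.2, 141.1, 74.9]
ee_rot: [179.7, 0.1, 100.4]
force: [3.1, -0.2, -1.2]
gripper_width: 0.4
time_s: 17.4
ee_pos: [569.7, 141.0, 75.4]
ee_rot: [179.2, 0.1, 100.4]
force: [10.1, 1.1, -6.1]
gripper_width: 0.3
time_s: 17.65
ee_pos: [569.7, 141.1, 75.9]
ee_rot: [178.8, 0.1, 100.4]
force: [8.7, 0.3, -3.9]
gripper_width: 0.7
```

The force is 10 N with no further motion, so the button is on its end stop. Backing away, lifting, and moving aside so the top camera can check.

```bash
python3 -m jog '0 .01 0 0 0 0;0 .03 0 0 0 0;0 .06 0 0 0 0;0 .06 -.08 0 0 0;0 .06 -.16 0 0 0;0 .06 -.24 0 0 0;0 .06 -.24 0 0 0'; python3 -m jog '.5 .1 0 0 0 0;.5 .1 0 0 0 0;.5 .1 0 0 0 0;.5 .1 0 0 0 0;.5 .1 0 0 0 0;.5 .1 0 0 0 0;.5 .1 0 0 0 0;.5 .1 0 0 0 0;.5 .1 0 0 0 0;.5 .1 0 0 0 0'
python3 - <<'E'
from h import *
im=grab_frame('side'); A=cv2.resize(im[180:300,230:350],(400,400),interpolation=cv2.INTER_CUBIC)
im=grab_frame('top'); B=cv2.resize(im[210:345,205:340],(400,400),interpolation=cv2.INTER_CUBIC); cv2.imwrite('pics/s8.png',np.hstack([A,B])[:,:,::-1])
E
```

```text
time_s: 18.23
ee_pos: [600.7, 147.3, 205.1]
ee_rot: [178.0, 0.0, 100.4]
force: [2.2, 0.9, 1.2]
gripper_width: 0.5
time_s: 19.07
ee_pos: [604.5, 400.6, 206.4]
ee_rot: [178.1, 0.1, 100.4]
force: [0.0, -0.5, -0.8]
gripper_width: 0.5
```

View pics/s8.png

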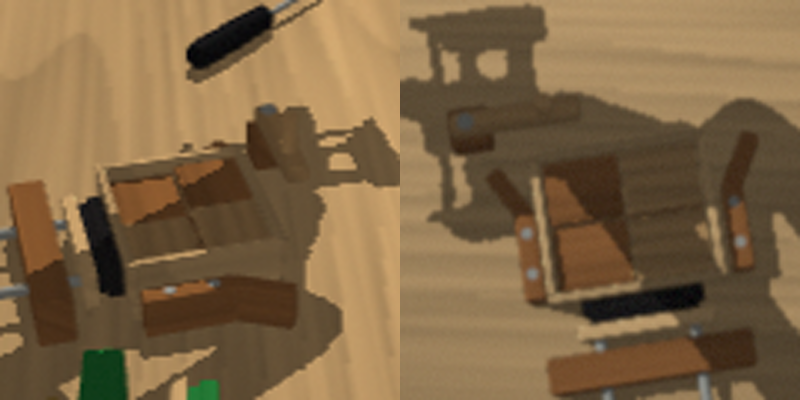

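Run:
```python
from h import *
W=lambda u,v,z: w("top",(205+(u-400)/2.963,210+v/2.963),z)
an=lambda A,B:np.degrees(np.arctan2(*(A-B)[::-1])).round(1)
print("tray side",an(W(533,166,45),W(548,301,45)),"front",an(W(548,301,45),W(640,281,45))-90)
print("pad",an(W(585,308,34),W(703,290,34))-90,"bar",an(W(465,120,44),W(580,107,44))-90)
o=np.array([442,66]);a=np.radians(10.5);ex=np.array([np.cos(a),np.sin(a)]);ey=np.array([-ex[1],ex[0]])
q=W(548,301,45);print("front-left corner bay",(q-o)@ex,(q-o)@ey)
im=grab_frame('top')
for n in("glue","sander","driver"): print(n,[(np.round(d["location"]),round(d["confidence"],2)) for d in tip_of(n,"top")][:2])
print(state()["force"].round(1),state()["time_s"])
```

```text
tray side 9.1 front 13.700000000000003
pad 10.099999999999994 bar 8.0
front-left corner bay -19.073372344907284 66.61320492267345
glue [(array([488., 315.]), 0.55)]
sander [(array([478., 212.]), 0.6)]
driver [(array([128., 246.]), 0.55)]
[0.1 0.2 0. ] 19.3667
```

```bash
python3 -c "
from workcell import *
print(job_done())"
```

```text
the job is handed in; nothing more can be done
None
```

I dragged the tray home, leaned it on the pad, released it and swung the turn-button across. The job was handed in at about 19 s of the 67 s allowed; it reports no verdict.

- **Drag and lean:** I set the half-open fingers behind the far lip and dragged the tray in between the cheeks, with 2–3 N of drag. Against the pad I held about 11 N at the wrist for roughly 0.8 s. The pad yielded about 1.3 mm, which I take as roughly 9–10 N on it. That pad force is worked out, not measured directly.
- **Turn-button:** With the gripper shut, I pushed the peg round until it met the end stop at 9–10 N with no more motion. In the last top image the bar measured about 1.53 rad.
- **Tray at the end:** It looked flat and touching the pad, at about x = 36 mm, y = 2 mm in the bay. That position comes from a single front corner.
- **Bystanders:** The glue bottle, sanding block and screwdriver show in the same places as at the start, to within about 2 pixels (roughly 4 mm or less).

**Checks that disagreed:** In that last image most of the tray was in shadow, so I could only read its angle roughly. The side edge gave 9.1° and the front edge 13.7°, against about 10.5° for the bay and 10.5° for the fingers while they pressed. The side edge is well within the 3.4° limit, and the front edge is just inside it. The pad contact left after release was seen in the pictures, not measured.

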